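# Spin-test the index disc and stop it on the pointer

## Robot

A 7-joint arm with a two-finger parallel gripper is mounted at the origin on a cart in front of the work surface, level with it; the furniture and walls round the work are solid. World frame = base frame: x ahead of the robot, y to its left, z up, the work surface at z = 0. Lengths are in m, angles in degrees, forces in N, time in s.
With the tool pointing down it reaches from about 0.35 to 0.9 m from the base axis. Payload 19.9 kg.
Tool frame: the origin (TCP) lies between the finger pads; the fingertips stand ctrl.tip_reach ahead of it and the grasp point (between the pads) lies 11 mm behind it (ctrl.tip_reach is the distance from the TCP to the fingertips, in m); z points along the fingers, x is the direction in which the jaws open and shut, and the axes are right-handed (so a half turn about z gives the same grasp; the last joint's range is limited). The gripper opens to 94 mm and grips with 3 to 60 N. Pads are 16 mm wide; open, the fingers measure 119 mm over their backs; the gripper's body (75 mm by 177 mm) begins 78 mm behind the grasp point.
Start: joints at [72.107, 23.915, -0.59, 92.452, 0.269, 63.638, -3.037], TCP at [0.167, -0.602, 0.213] pointing down, gripper open.
Joint ranges: [-161.28, 161.28], [-22.2, 115.67], [-73.04, 71.86], [3.21, 147.25], [-68.34, 248.33], [10.77, 114.83], [-161.83, 161.83]. Speed limits (degrees/s): [108.29, 108.29, 136.94, 136.94, 172.46, 172.46, 172.46].

## Interface

Orientations are given as [roll, pitch, yaw] about the fixed x, y, z axes, in that order (R = Rz(yaw) Ry(pitch) Rx(roll)).
In Python, from cell import ctrl gives the robot as it stands.
- The arm moves only by the shell command python3 -m handwheel 'ROWS' [OPENING]. ROWS is JSON, a list of rows, each a list of 6 numbers: the shift along the world's x, y, z in units of 50 mm (1.0 is 50 mm), then the turn, a rotation vector about the world's x, y, z in units of 6 degrees (1.0 is 6 degrees). A call has exactly 8 rows; each row is the pose to reach, as a shift and turn from the pose commanded when the call began; what a row does not reach only later rows make up. A row lasts 1/10 s, in which the tool goes at most 50 mm and 8.59 degrees, less where a joint would pass 70% of its speed; a pose out of reach is approached as far as the arm can. A call with a gripper value outside its range is refused whole. OPENING is the finger opening in mm, from 0 to 94, set as the call begins (- or left out, the last holds). The fingers move at their own pace and stop on an object; the grip force is fixed at half the most. Time passes only in rows, so rows that repeat a pose let the fingers close, or fill a call up. It gives the time, the measured TCP pose, the force and the opening at its end, in the units of the state.
- ctrl.read_state(): the state, without advancing time (a new reading comes with each control period).
- ctrl.snapshot(name): name is "scene" or "top" or "wrist"; returns the picture (384x512x3 uint8, red, green, blue); there is no depth.
- ctrl.camera_info(name): a dict with "intrinsics" (3x3 intrinsics, pixels), "cam_to_world" (4x4, takes a point from camera to world coordinates); the wrist camera has in their place "hand_eye" (4x4, takes a point from camera to tool coordinates, whose origin is the TCP and whose axes are the tool frame's). Camera axes: x right, y down, z forward; pixel columns grow to the right and rows downward; lengths in m; the calibration is good to about 2 mm. The wrist camera is an equidistant fisheye: a pixel r from the principal point sees the ray r / f radians off the axis. A picture is of the moment at which its call begins: read the wrist's pose just before it. camera_info takes no time and is no camera call.
- ctrl.sign_off(): hands the job in, once; it reports no verdict.
The state is a dict: "time": time; "joints": joint angles; "joint_vel": joint speeds; "joint_efforts": joint torques, N m; "tcp_pos": TCP position; "tool_rot": TCP orientation; "wrist_force": force on the tool from outside, world axes, zero at the start; "torque": the same for the moment, N m; "opening": finger opening in m.
Only numpy, scipy, OpenCV 4.12 (cv2) and the standard library are available. Lean on these libraries where they do the work, as an engineer would, in place of code of your own. Each camera call takes 0.05 s, during which the arm holds its last target.

## Task

Give the peg on the index disc a quick flick with a fingertip, so that the disc spins counterclockwise (seen from above) on its own; do not pinch the peg. Let it run untouched for at least a full turn, past the fixed pointer, then stop it with a fingertip just as the peg comes round to the pointer again; do not drag or push it there after it has stopped somewhere else. End the program while still holding: the fingertip pressing on the disc, which stands still with its peg at the pointer, and everything else on the bench where it was.

Things in the scene. Friction and masses are not known exactly. Their poses are not given: they have to be found in the camera images.
- spindle: Fixed bench spindle: grey foot 132 mm across, carrying the level steel index disc (150 mm diameter, 12 thick, top face 60 mm above the bench). Origin on the vertical axis at bench level; its -x axis points to the fixed pointer, a steel cone at the disc's edge (tip 78 mm from the axis, 54 mm up) on a grey upright (95 to 106 mm from the axis, 20 wide, 60 tall). Nothing overhangs the disc.
- disc (a joint): Turn of the 0.6 kg disc, rad, positive counterclockwise from above, counted on through full turns; a multiple of 6.283 when the peg is at the pointer. Starts at rest between -2.8 and -1.4, so it first passes the pointer at 0 and is to be stopped at 6.283 or a later full turn. Runs freely: loses (0.06 + 0.06 x speed) rad/s each second; a peg that runs into a finger bounces back.
- axis (a point): Point on the axis of rotation at the height of the disc's top face (60 mm above the bench). A dark hub cap 24 mm in diameter stands 5 mm above the disc here.
- peg (a point): Centre of the top of the plain upright steel peg on the disc: 12 mm diameter, 30 mm tall above the disc's top face (top 90 mm above the bench), 55 mm from the axis. A short dark line runs from it to the rim. The rest of the disc's top is flat apart from the hub cap (dark spots are flush plugs).
- home (a point): Fixed point on the disc's top face height, 55 mm from the axis in the direction of the pointer: where the peg must stand (in plan) when the disc is stopped.
- bearing_1: Bystander, loose: grey ball bearing ring lying flat, 62x62x14 mm, near the far side of the spindle. Origin at the centre of its underside.
- wrench_13: Bystander, loose: steel combination wrench lying flat, 28x187x6 mm, to the left of the spindle. Origin at the centre of its underside.
- part_5: Bystander, loose: grey flanged bush, 53x53x18 mm, to the right of the spindle. Origin at the centre of its underside.
- caliper: Bystander, loose: sliding caliper lying flat, 67x230x14 mm, further right. Origin at the centre of its underside.
- part_6: Bystander, loose: grey cast gearbox-like block with a round boss, 42x59x39 mm, right. Origin at the centre of its underside.
- tape_roll: Bystander, loose: black roll of tape lying flat, 67x67x19 mm, left. Origin at the centre of its underside.
- bin_blue: Bystander, loose: open blue plastic bin, 116x166x51 mm, far left. Origin at the centre of its underside.
- marker: Bystander, loose: white marker pen with black cap lying flat, 16x128x16 mm, far right. Origin at the centre of its underside.

How it is judged:
By the outcome, as a careful person would: the job done as asked, in the order asked, and still so for the second after the job is handed in, while the arm keeps its last pose, push and grip.
It also fails if it takes over 72 s, if anything falls off the work surface, if the arm or the gripper's body presses on something with over 40 N, if the wrist force passes 120 N, or if a joint passes its speed limit or range.

## Working session

There is one attempt and no reset: what is moved stays moved. The work goes in short steps, Python scripts to look and compute and a shell command to move; the robot and the scene stay as the last step left them, time stands still between calls to the robot, and variables do not carry over. Pictures are saved under pics/ and viewed, and the job is handed in when it is done.

```bash
ls; mkdir -p pics
python3 - <<'E'
from cell import ctrl
import cv2
s=ctrl.read_state();print(s, ctrl.tip_reach)
for n in("scene","top"):
    p=ctrl.snapshot(n);cv2.imwrite(f"pics/{n}0.png",p[:,:,::-1]);i=ctrl.camera_info(n);print(n,i)
E
```

```text
pics
{'time': 0.0, 'joints': array([72.10742012, 23.947042  , -0.58960055, 92.48706297,  0.27051999,
       63.6366678 , -3.03581815]), 'joint_vel': array([ 0.0103355 , -0.01776593, -0.00736214, -0.00450282, -0.06320795,
       -0.00978697,  0.05030795]), 'joint_efforts': array([ 4.78270849e-04, -8.51264262e+01,  6.39106929e-01, -4.26007211e+01,
       -4.87194455e-02,  1.85402879e-02,  1.08828535e-04]), 'tcp_pos': array([ 0.16705406, -0.60187207,  0.21282491]), 'tool_rot': array([ 1.79993400e+02,  6.91465332e-02, -7.44839708e+01]), 'wrist_force': array([0.19105505, 0.49523182, 1.06481023]), 'torque': array([0.01538263, 0.01413339, 0.028774  ]), 'opening': 0.09398455971319902} 0.008
scene {'intrinsics': array([[409.12787177,   0.        , 254.84950531],
       [  0.        , 409.12787177, 189.88885697],
       [  0.        ,   0.        ,   1.        ]]), 'cam_to_world': array([[ 0.71970819, -0.58338055,  0.37641367,  0.05048201],
       [-0.69422577, -0.61127191,  0.37999635, -0.50605153],
       [ 0.00840862, -0.53480256, -0.84493522,  1.2413381 ],
       [ 0.        ,  0.        ,  0.        ,  1.        ]])}
top {'intrinsics': array([[462.64337741,   0.        , 255.48614816],
       [  0.        , 462.64337741, 187.44496682],
       [  0.        ,   0.        ,   1.        ]]), 'cam_to_world': array([[ 0.01007065, -0.98576396,  0.16783325,  0.34666936],
       [-0.99957221, -0.01453299, -0.0253809 ,  0.00840805],
       [ 0.0274587 , -0.16750585, -0.98548861,  1.36714554],
       [ 0.        ,  0.        ,  0.        ,  1.        ]])}
```

View pics/scene0.png

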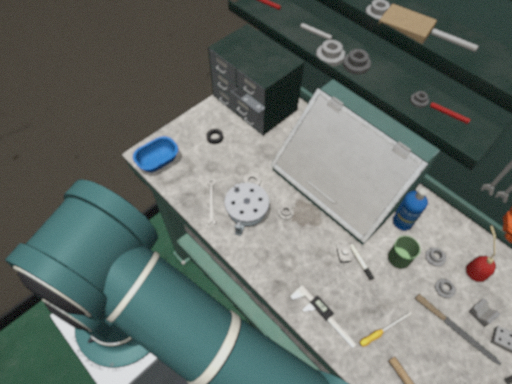

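View pics/top0.png

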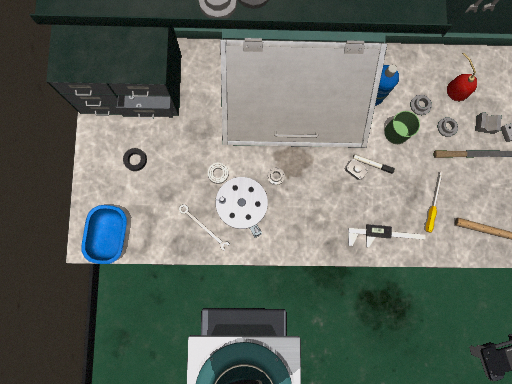

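The top view shows the disc at about (242,202), the pointer upright at about (256,231), and the peg probably near (222,199). I'll zoom in to check.

Run:
```python
import cv2
a=cv2.imread('pics/top0.png')[160:250,195:300];b=cv2.imread('pics/scene0.png')[165:245,200:300]
cv2.imwrite('pics/z1.png',cv2.resize(a,None,fx=6,fy=6,interpolation=cv2.INTER_CUBIC))
cv2.imwrite('pics/z2.png',cv2.resize(b,None,fx=6,fy=6,interpolation=cv2.INTER_CUBIC))
```

```text
(no output)
```

View pics/z1.png

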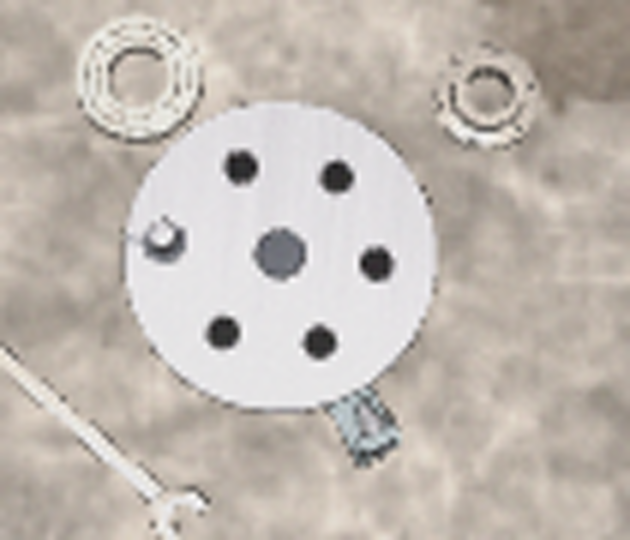

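View pics/z2.png

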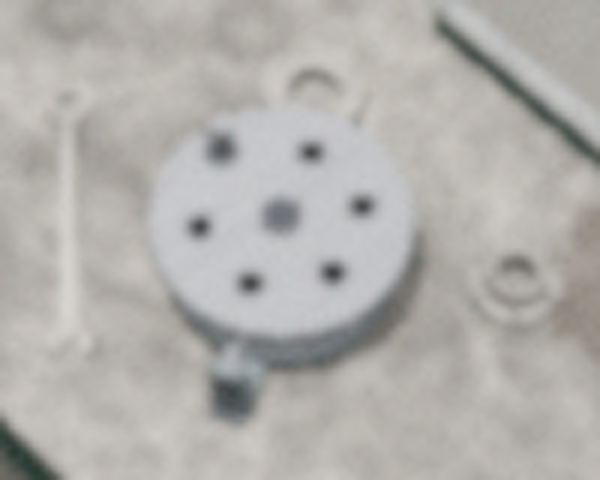

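```bash
cat > h.py <<'E'
import numpy as np,cv2
from cell import ctrl
def ray(n,u,v):
    i=ctrl.camera_info(n);K=i['intrinsics'];T=i['cam_to_world']
    d=T[:3,:3]@np.linalg.solve(K,[u,v,1.]);return T[:3,3],d
def plane(n,u,v,z):
    o,d=ray(n,u,v);return o+d*(z-o[2])/d[2]
E
python3 - <<'E'
from h import *
im=cv2.imread('pics/top0.png')
g=cv2.cvtColor(im,cv2.COLOR_BGR2GRAY)
hsv=cv2.cvtColor(im,cv2.COLOR_BGR2HSV)
# disc: bright neutral
m=((im.min(2)>195)&(im[:,:,0].astype(int)>=im[:,:,2].astype(int)-3)).astype(np.uint8)
m[:160]=0;m[250:]=0;m[:,:205]=0;m[:,290:]=0
cs,_=cv2.findContours(m,cv2.RETR_EXTERNAL,cv2.CHAIN_APPROX_NONE)
c=max(cs,key=cv2.contourArea);h=cv2.convexHull(c)
e=cv2.fitEllipse(h);print(cv2.contourArea(c),e)
ax=plane('top',*e[0],.06);print('axis ellipse',ax)
# rim points radius
P=np.array([plane('top',*p[0],.06)[:2] for p in c]);
print('r',np.percentile(np.linalg.norm(P-ax[:2],axis=1),[5,50,95]))
A=np.c_[2*P,np.ones(len(P))];s=np.linalg.lstsq(A,(P**2).sum(1),rcond=None)[0];print('circ',s[:2],np.sqrt(s[2]+s[:2]@s[:2]))
# plugs
mm=(g<70).astype(np.uint8);mm[:170]=0;mm[235:]=0;mm[:,:215]=0;mm[:,:][:,270:]=0
n,l,st,ce=cv2.connectedComponentsWithStats(mm)
for k in range(1,n):
    if st[k,4]>3: 
        p=plane('top',*ce[k],.06);print(st[k,4],ce[k],p, np.linalg.norm((p-ax)[:2]),np.degrees(np.arctan2(*(p-ax)[1::-1])))
def z(x,y):return 195+(x+.5)/6-.5,160+(y+.5)/6-.5
for nm,x,y,h in(('pegtop',162,232,.09),('hub',280,253,.065),('cone/upright top',368,425,.06),('up_out',372,455,.06),('upright L',340,432,.06),('R',392,425,.06)):
    p=plane('top',*z(x,y),h);d=(p-ax)[:2];print(nm,p,np.linalg.norm(d),np.degrees(np.arctan2(d[1],d[0])))
E
```

```text
1996.5 ((241.19932556152344, 202.2157745361328), (50.97998809814453, 51.318851470947266), 93.0291519165039)
axis ellipse [0.52599743 0.01502857 0.06      ]
r [0.07067112 0.07209247 0.07362798]
circ [0.52665741 0.01500234] 0.07212693816076438
18 [234.77777778 187.5       ] [0.568248   0.03405346 0.06      ] 0.046336349338629526 24.24143558803659
17 [250.64705882 189.        ] [ 0.56455977 -0.011437    0.06      ] 0.04677050189489782 -34.462044807474776
18 [257.22222222 203.5       ] [ 0.52293678 -0.03067469  0.06      ] 0.04580562082332664 -93.83125822158425
17 [231.70588235 214.76470588] [0.48974436 0.04137517 0.06      ] 0.04481549677492308 143.99254882026955
16 [248.  216.5] [ 0.485408   -0.00486641  0.06      ] 0.04520300896140437 -153.8881455692758
pegtop [0.53226496 0.06963526 0.09      ] 0.05496520054332963 83.45248045140782
hub [0.52664721 0.01487981 0.065     ] 0.0006665885440002537 -12.894518122453693
cone/upright top [ 0.44627918 -0.02771192  0.06      ] 0.09045302423643377 -151.80227252985432
up_out [ 0.43223516 -0.02973041  0.06      ] 0.10389768781200115 -154.48174761895623
upright L [ 0.4428333  -0.01457768  0.06      ] 0.08827685085064835 -160.40438645851978
R [ 0.44641653 -0.03900834  0.06      ] 0.0961930735865593 -145.82276983945803
```

The axis is at about (0.5265, 0.015) and the peg at +84° in the world frame. The pointer is at about -153°, so the disc reads about -2.15 rad, which is inside the given range. Next I'll swing over the spindle with the jaws closing.

```bash
python3 -m handwheel '[[0.3,0.5,0.1,0,0,0.6],[0.8,1.3,0.2,0,0,1.4],[1.2,2.1,0.3,0,0,2.2],[1.7,2.9,0.4,0,0,3.0],[2.2,3.7,0.5,0,0,3.9],[2.7,4.6,0.6,0,0,4.7],[3.2,5.4,0.6,0,0,5.5],[3.6,6.2,0.6,0,0,6.3]]' 0; python3 -c "
from h import *
print(ctrl.camera_info('wrist'))"
```

```text
time: 0.9
tcp_pos: [0.3481, -0.2901, 0.2436]
tool_rot: [180.0, -0.0, -36.4]
wrist_force: [1.3, -1.3, -0.4]
opening: 0.0332
{'intrinsics': array([[297.31863964,   0.        , 252.76782209],
       [  0.        , 297.31863964, 192.9455017 ],
       [  0.        ,   0.        ,   1.        ]]), 'hand_eye': array([[ 9.99999759e-01, -5.85018467e-05,  6.91208258e-04,
         1.05673668e-04],
       [-1.08820279e-04,  9.70870097e-01,  2.39606434e-01,
        -6.94633984e-02],
       [-6.85090848e-04, -2.39606452e-01,  9.70869857e-01,
        -1.70711251e-01],
       [ 0.00000000e+00,  0.00000000e+00,  0.00000000e+00,
         1.00000000e+00]])}
```

```bash
python3 -m handwheel '[[0.4,0.6,0,0,0,0.6],[1.0,1.4,0,0,0,1.4],[1.6,2.3,0,0,0,2.2],[2.2,3.2,0,0,0,3.0],[2.8,4.1,0,0,0,3.9],[3.4,5.0,0,0,0,4.7],[4.0,5.9,0,0,0,5.5],[4.4,6.5,0,0,0,6.1]]' 0
python3 - <<'E'
from h import *
s=ctrl.read_state();print(s['time'],s['tcp_pos'],s['tool_rot'])
p=ctrl.snapshot('wrist');cv2.imwrite('pics/w1.png',p[:,:,::-1]);np.save('w1.npy',np.r_[s['tcp_pos'],s['tool_rot']])
E
```

```text
time: 1.7
tcp_pos: [0.5643, 0.0291, 0.2433]
tool_rot: [180.0, 0.0, 0.1]
wrist_force: [1.4, -1.7, 0.4]
opening: 0.0006
1.7 [0.56431904 0.02905389 0.24329092] [1.79990328e+02 1.06283250e-02 7.73595739e-02]
```

View pics/w1.png

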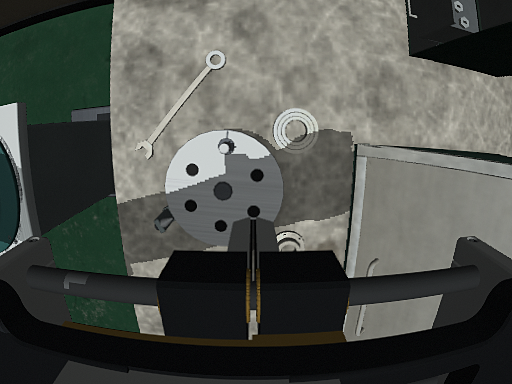

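The wrist view shows the disc centre at about (223,190), the peg top at about (225,147), the pointer at about (164,219) and the bearing at (296,130). I'll measure these now.

```bash
cat >> h.py <<'E'
from scipy.spatial.transform import Rotation as R
I=ctrl.camera_info('wrist')
def wplane(pose,u,v,z):
    K=I['intrinsics'];H=I['hand_eye'];x=(u-K[0,2])/K[0,0];y=(v-K[1,2])/K[1,1];r=np.hypot(x,y)
    d=np.array([x*np.sin(r)/r,y*np.sin(r)/r,np.cos(r)])
    Rt=R.from_euler('xyz',pose[3:],degrees=True).as_matrix()
    d=Rt@H[:3,:3]@d;o=pose[:3]+Rt@H[:3,3]
    return o+d*(z-o[2])/d[2]
E
python3 - <<'E'
from h import *
im=cv2.imread('pics/w1.png');pose=np.load('w1.npy')
cv2.imwrite('pics/w1z.png',cv2.resize(im[115:255,140:330],None,fx=4,fy=4,interpolation=cv2.INTER_CUBIC))
g=im.max(2)
m=(g<60).astype(np.uint8);m[:125]=0;m[250:]=0;m[:,:160]=0;m[:,290:]=0
n,l,st,ce=cv2.connectedComponentsWithStats(m)
for k in range(1,n):
    if st[k,4]>15: print(st[k],ce[k],wplane(pose,*ce[k],.06))
E
```

```text
[223 141  11  11  51] [229.78431373 145.39215686] [0.53729814 0.0691887  0.06      ]
[186 164  12  12 109] [191.81651376 169.25688073] [0.4902499  0.04056368 0.06      ]
[250 169  14  13 133] [256.57894737 174.90225564] [0.56935473 0.03333191 0.06      ]
[214 182  18  19 267] [222.55430712 190.57303371] [0.52766131 0.01379107 0.06      ]
[185 200  12  12 118] [190.33898305 205.27118644] [ 0.48623162 -0.00524358  0.06      ]
[160 206  14  24 137] [165.97080292 216.43065693] [ 0.4527595  -0.02054204  0.06      ]
[ 228  206   62   44 1523] [253.89231779 233.34931057] [ 0.56629063 -0.04233339  0.06      ]
[215 220  12  12 115] [220.3826087  225.45217391] [ 0.52367873 -0.0317777   0.06      ]
```

View pics/w1z.png

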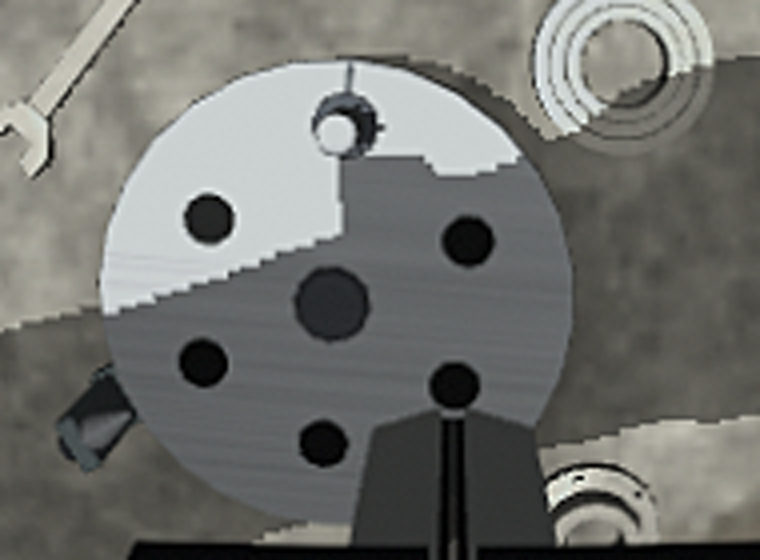

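Run:
```python
from h import *
im=cv2.imread('pics/w1.png')
c=cv2.resize(im[200:240,145:185],None,fx=15,fy=15,interpolation=cv2.INTER_NEAREST)
c=cv2.convertScaleAbs(c,alpha=2);cv2.imwrite('pics/w1p.png',c)
```

```text
(no output)
```

View pics/w1p.png

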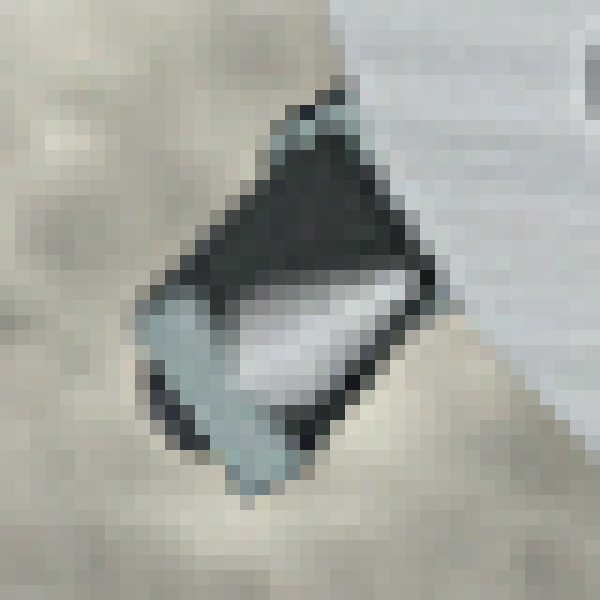

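Run:
```python
from h import *
pose=np.load('w1.npy');ax=np.array([.5277,.0141])
for nm,x,y,z in(('tip',420,275,.054),('tipb',432,272,.054),('upr',217,388,.06),('e1',170,300,.06),('e2',262,480,.06)):
    p=wplane(pose,145+x/15-.5,200+y/15-.5,z)[:2];d=p-ax;print(nm,p,np.linalg.norm(d),np.degrees(np.arctan2(d[1],d[0]))%360)
p=[wplane(pose,u,v,.06)[:2] for u,v in((256.579,174.902),(190.339,205.271),(191.816,169.257),(253.5,211),(220.38,225.45))]
print((p[0]+p[1])/2,(p[2]+p[3])/2)
p=wplane(pose,140+333/4,115+132/4,.09)[:2]-ax;print(np.linalg.norm(p),np.degrees(np.arctan2(p[1],p[0])))
```

```text
tip [ 0.45974365 -0.02434955] 0.07807966188328518 209.5010791471613
tipb [ 0.46086579 -0.02405432] 0.07695819450291466 209.7211844526345
upr [ 0.44190172 -0.03309395] 0.0979214634379307 208.81330369992742
e1 [ 0.43831467 -0.02502729] 0.09757398569371326 203.64078808593044
e2 [ 0.44525025 -0.04163164] 0.09951872582856652 214.05659609598837
[0.52779322 0.01404445] [0.52798624 0.01410482]
0.054956288424748756 85.10687543497309
```

Run:
```python
from h import *
pose=np.load('w1.npy')
for z in(0.02,.05,.1,.15,.2):
    print(z,wplane(pose,357,146,z)[:2],plane('top',224,146,z)[:2],plane('scene',274,165,z)[:2])
```

```text
0.02 [0.70859916 0.06786905] [0.70059046 0.06929717] [0.7206944  0.07255514]
0.05 [0.69761572 0.07019964] [0.69270888 0.06794121] [0.70423182 0.05834269]
0.1 [0.67930999 0.07408394] [0.67957291 0.06568128] [0.67679419 0.03465529]
0.15 [0.66100426 0.07796825] [0.66643695 0.06342135] [0.64935657 0.01096788]
0.2 [0.64269853 0.08185255] [0.65330099 0.06116142] [ 0.62191894 -0.01271953]
```

The panel edge is low (z about 0.03) at x of about 0.70, so it's clear of the gripper. Now I'll descend to the start of the flick, behind the peg on the +x side.

```bash
python3 -m handwheel '[[0.1,0.3,-0.3,0,0,0],[0.2,0.6,-0.9,0,0,0],[0.3,0.8,-1.5,0,0,0],[0.32,0.8,-2.1,0,0,0],[0.32,0.8,-2.6,0,0,0],[0.32,0.8,-3.0,0,0,0],[0.32,0.8,-3.2,0,0,0],[0.32,0.8,-3.26,0,0,0]]' 0
python3 - <<'E'
from h import *
s=ctrl.read_state();print(s['time'],s['tcp_pos'],s['tool_rot'],s['wrist_force'])
p=ctrl.snapshot('wrist');cv2.imwrite('pics/w2.png',p[:,:,::-1])
E
```

```text
time: 2.55
tcp_pos: [0.5791, 0.0673, 0.0796]
tool_rot: [180.0, 0.1, -0.1]
wrist_force: [-0.0, -0.8, 0.6]
opening: 0.0005
2.55 [0.57912545 0.06733633 0.07956905] [ 1.79998618e+02  8.81684906e-02 -8.73466689e-02] [-0.0335544  -0.84039252  0.61102072]
```

View pics/w2.png

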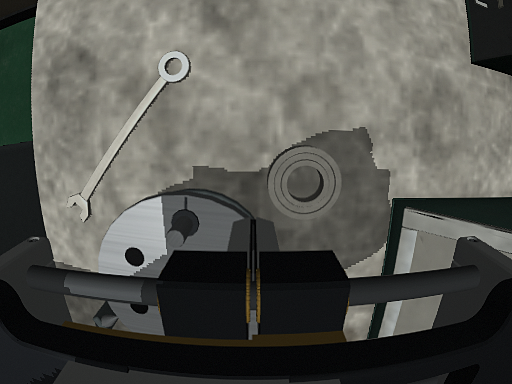

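```bash
python3 -m handwheel '[[-0.08,0,0,0,0,0],[-0.30,0.02,0,0,0,0],[-0.54,0.02,0,0,0,0],[-0.74,0.02,0,0,0,0],[-0.6,0.02,0.2,0,0,0],[-0.5,0,0.7,0,0,0],[-0.5,-0.1,1.2,0,0,0],[-0.6,-0.4,1.5,0,0,0]]' 0
python3 - <<'E'
from h import *
for k in range(2):
    s=ctrl.read_state();print(s['time'],s['tcp_pos'],s['tool_rot'],s['wrist_force'])
    p=ctrl.snapshot('wrist');cv2.imwrite(f'pics/f{k}.png',p[:,:,::-1]);np.save(f'f{k}.npy',np.r_[s['tcp_pos'],s['tool_rot'],s['time']])
E
```

```text
time: 3.4
tcp_pos: [0.5505, 0.0486, 0.1579]
tool_rot: [-180.0, -0.1, 0.0]
wrist_force: [0.4, -1.1, 0.6]
opening: 0.0002
3.4 [0.55054087 0.04855558 0.15788408] [-1.79958444e+02 -1.39645731e-01  1.80254810e-02] [ 0.39245807 -1.11280487  0.59654201]
3.45 [0.55054594 0.04531372 0.15924929] [ 1.79944879e+02 -2.08054985e-01 -1.44506171e-01] [ 2.43978292 -2.46662057  3.40335631]
```

View pics/f1.png

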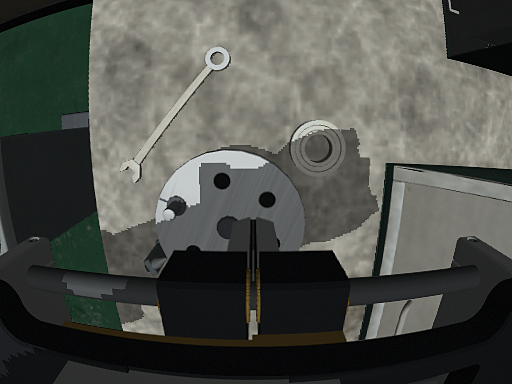

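```bash
python3 -m handwheel '[[-0.1,-0.3,0,0,0,0],[-0.25,-0.7,0,0,0,0],[-0.4,-1.1,0,0,0,0],[-0.44,-1.27,0,0,0,0],[-0.44,-1.27,-0.1,0,0,0],[-0.44,-1.27,-0.4,0,0,0],[-0.44,-1.27,-0.7,0,0,0],[-0.44,-1.27,-0.8,0,0,0]]' 0
python3 - <<'E'
from h import *
for k in range(2,5):
    s=ctrl.read_state();print(s['time'],s['tcp_pos'],s['tool_rot'],s['wrist_force'])
    p=ctrl.snapshot('wrist');cv2.imwrite(f'pics/f{k}.png',p[:,:,::-1]);np.save(f'f{k}.npy',np.r_[s['tcp_pos'],s['tool_rot'],s['time']])
E
```

```text
time: 4.3
tcp_pos: [0.5267, -0.0152, 0.113]
tool_rot: [-180.0, 0.2, -0.0]
wrist_force: [-0.4, 0.0, 0.4]
opening: 0.0005
4.3 [ 0.52665041 -0.01516155  0.11297983] [-1.79958777e+02  1.65823997e-01 -1.31764247e-02] [-0.38712344  0.04985951  0.42511351]
4.35 [ 0.52663918 -0.01526098  0.1130635 ] [-1.79956347e+02  1.75723461e-01 -1.79486122e-02] [-0.0007966   0.43226848 -0.67444267]
4.4 [ 0.52701143 -0.01537518  0.11407682] [-1.79964490e+02  1.26985619e-01 -2.69643463e-02] [0.89266597 0.84658698 1.33406753]
```

View pics/f4.png

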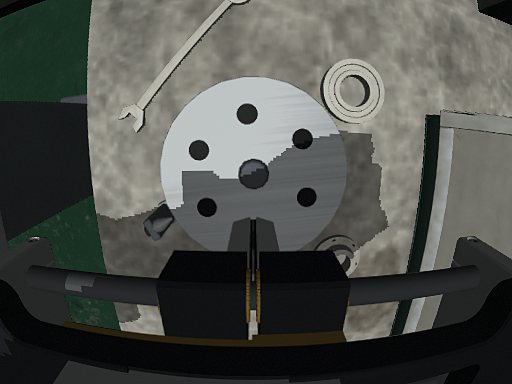

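The peg is now behind the fingers (about 270°) and all five plugs are visible. I'll track the disc angle from the plugs.

```bash
cat >> h.py <<'E'
AX=np.array([.5278,.0141]);HOME=209.1
def track(im,pose):
    """im BGR. returns list of plug angles, peg-phase mod 60"""
    m=(im.max(2)<60).astype(np.uint8)
    n,l,st,ce=cv2.connectedComponentsWithStats(m);out=[]
    for k in range(1,n):
        if not 40<st[k,4]<700 or not .7<st[k,2]/st[k,3]<1.43 or st[k,4]<.65*st[k,2]*st[k,3]: continue
        d=wplane(pose,*ce[k],.06)[:2]-AX;r=np.hypot(*d)
        if .040<r<.051: out.append(np.degrees(np.arctan2(d[1],d[0]))%360)
    out=np.array(out)
    ph=np.degrees(np.angle(np.mean(np.exp(1j*np.radians(out*6)))))/6%60 if len(out) else None
    return out,ph
def grab(name):
    s=ctrl.read_state();p=ctrl.snapshot('wrist')[:,:,::-1].copy();cv2.imwrite(f'pics/{name}.png',p)
    q=np.r_[s['tcp_pos'],s['tool_rot'],s['time']];np.save(f'{name}.npy',q)
    a,ph=track(p,q[:6]);print(name,q[6],np.round(q[:3],4),np.round(a,1),None if ph is None else round(ph,2),np.round(s['wrist_force'],1))
E
python3 - <<'E'
from h import *
for k in range(5):
    q=np.load(f'f{k}.npy');a,ph=track(cv2.imread(f'pics/f{k}.png'),q[:6]);print(k,q[6],np.round(a,1),ph)
E
```

```text
0 3.4 [90.5 30.4] 30.448763964927267
1 3.45 [97.  36.9] 36.916734591410915
2 4.3 [ 84.2 144.2  23.9 204.  323.6] 23.974439253083503
3 4.35 [ 90.1 150.3  29.8 210.  329.8] 30.005035891478684
4 4.4 [ 96.4  35.9 156.4 335.7 215.9] 36.05467906479538
```

```bash
python3 -m handwheel '[[0,0,-0.15,0,0,0],[0,0,-0.4,0,0,0],[0,0,-0.6,0,0,0],[0,0,-0.68,0,0,0],[0,0,-0.68,0,0,0],[0,0,-0.68,0,0,0],[0,0,-0.68,0,0,0],[0,0,-0.78,0,0,0]]' 0
python3 - <<'E'
from h import *
for k in range(4): grab(f'g{k}')
E
```

```text
time: 5.25
tcp_pos: [0.5281, -0.0161, 0.077]
tool_rot: [180.0, -0.1, -0.1]
wrist_force: [-0.6, 0.5, 0.6]
opening: 0.0005
g0 5.25 [ 0.5281 -0.0161  0.077 ] [ 74.9 134.8 194.6 314.4] 14.67 [-0.6  0.5  0.6]
g1 5.3 [ 0.5275 -0.0162  0.0759] [ 80.5 140.5 200.1 319.9] 20.25 [-0.3 -0.4 -0.7]
g2 5.35 [ 0.5274 -0.0162  0.076 ] [ 86.  145.9 205.7 325.4] 25.77 [ 1.  -0.5  0.4]
g3 5.4 [ 0.5275 -0.0161  0.0762] [ 91.4 151.4 331.  211.1] 31.21 [ 0.4  0.2 -0.2]
```

View pics/g3.png

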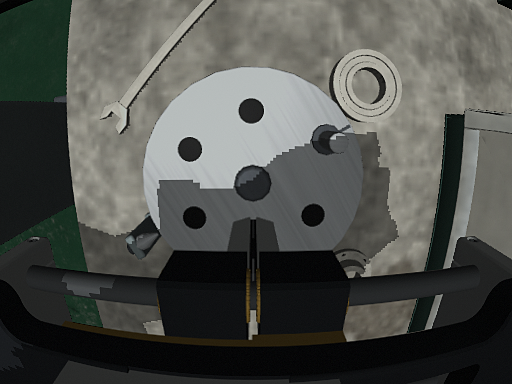

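The arm lags by about 20 ms, and the disc is near 2.0 rad/s and slowing as the given law predicts. It should reach 4π at about 0.95 rad/s, which is a good turn to stop on. I'll lower to a 2.5 mm hover inside the peg's circle and keep tracking.

```bash
python3 -m handwheel '[[0,0,-0.03,0,0,0],[0,0,-0.06,0,0,0],[0,0,-0.09,0,0,0],[0,0,-0.11,0,0,0],[0,0,-0.11,0,0,0],[0,0,-0.11,0,0,0],[0,0,-0.11,0,0,0],[0,0,-0.11,0,0,0]]' 0
python3 - <<'E'
from h import *
for k in range(4): grab(f'h{k}')
E
python3 -m handwheel '[[0,0,0,0,0,0],[0,0,0,0,0,0],[0,0,0,0,0,0],[0,0,0,0,0,0],[0,0,0,0,0,0],[0,0,0,0,0,0],[0,0,0,0,0,0],[0,0,0,0,0,0]]' 0
python3 - <<'E'
from h import *
for k in range(4,8): grab(f'h{k}')
E
python3 -m handwheel '[[0,0,0,0,0,0],[0,0,0,0,0,0],[0,0,0,0,0,0],[0,0,0,0,0,0],[0,0,0,0,0,0],[0,0,0,0,0,0],[0,0,0,0,0,0],[0,0,0,0,0,0]]' 0
python3 - <<'E'
from h import *
for k in range(8,12): grab(f'h{k}')
E
```

```text
time: 6.25
tcp_pos: [0.5276, -0.0161, 0.071]
tool_rot: [180.0, 0.0, -0.1]
wrist_force: [-0.3, -0.5, 0.2]
opening: 0.0003
h0 6.25 [ 0.5276 -0.0161  0.071 ] [ 61.3   1.  181.2] 1.18 [-0.3 -0.5  0.2]
h1 6.3 [ 0.5276 -0.0161  0.071 ] [ 66.3   6.1 186.2] 6.22 [-0.4  0.1 -0.9]
h2 6.35 [ 0.5276 -0.0161  0.071 ] [ 71.5  11.2 191.2 310.8] 11.19 [-0.4  0.  -0.3]
h3 6.4 [ 0.5276 -0.0161  0.071 ] [ 76.5  16.2 196.2 316. ] 16.23 [ 0.3  0.1 -0.1]
time: 7.25
tcp_pos: [0.5276, -0.0161, 0.0709]
tool_rot: [180.0, 0.0, -0.1]
wrist_force: [0.5, -0.3, 0.7]
opening: 0.0001
h4 7.25 [ 0.5276 -0.0161  0.0709] [ 98.3  37.8 158.2 337.7] 37.98 [ 0.5 -0.3  0.7]
h5 7.3 [ 0.5276 -0.0161  0.0709] [102.9  42.5 162.7 342.3] 42.6 [ 0.3 -0.  -0.1]
h6 7.35 [ 0.5276 -0.0161  0.0709] [107.4  47.1 167.3 347. ] 47.22 [-0.4  0.  -0.3]
h7 7.4 [ 0.5276 -0.0161  0.0709] [112.   51.9 172.  351.4] 51.82 [ 0.1 -0.3  0.2]
time: 8.25
tcp_pos: [0.5276, -0.0161, 0.0709]
tool_rot: [180.0, 0.0, -0.1]
wrist_force: [0.8, -0.2, -0.9]
opening: 0.0006
h8 8.25 [ 0.5276 -0.0161  0.0709] [ 66.  126.1   5.8 185.7] 5.89 [ 0.8 -0.2 -0.9]
h9 8.3 [ 0.5276 -0.0161  0.0709] [ 70.2 130.    9.9 189.9] 9.99 [-0.6 -0.1 -0.4]
h10 8.35 [ 0.5276 -0.0161  0.0709] [ 74.3 134.3  14.  194.1] 14.18 [ 0.3 -0.2 -0.8]
h11 8.4 [ 0.5276 -0.0161  0.0709] [ 78.4 138.4  18.  198.1] 18.24 [ 0.7 -0.   0.5]
```

Run:
```python
from h import *
from scipy.optimize import least_squares
T=[];A=[]
for n in['f0','f1','f2','f3','f4','g0','g1','g2','g3']+[f'h{k}' for k in range(12)]:
    q=np.load(n+'.npy');a,ph=track(cv2.imread(f'pics/{n}.png'),q[:6]);T.append(q[6]);A.append(ph)
T=np.array(T);A=np.array(A)
t0=8.4
def mod(p,t): # theta(deg) from v at t0, th at t0; k1 fixed
    w,th=p[:2];b=p[2] if len(p)>2 else .06
    dt=t-t0; v=(w+1)*np.exp(-.06*dt)-1 if len(p)<3 else (w+b/.06)*np.exp(-.06*dt)-b/.06
    x=(w+1)*(1-np.exp(-.06*dt))/.06-dt if len(p)<3 else (w+b/.06)*(1-np.exp(-.06*dt))/.06-b/.06*dt
    return th+np.degrees(x)
res=lambda p:(mod(p,T[2:])-A[2:]+30)%60-30
for p0 in([1.43,678.24],[1.43,678.24,.06]):
    s=least_squares(res,p0);print(s.x,np.round(s.fun,2))
    from scipy.optimize import brentq
    for tg in(927,928,929.1,930,931):
        t=brentq(lambda t:mod(s.x,t)-tg,8.4,14);print(tg,t,end=' ')
    print()
im=cv2.imread('pics/h11.png');q=np.load('h11.npy');cv2.imwrite('pics/h11p.png',cv2.convertScaleAbs(cv2.resize(im[205:265,105:185],None,fx=10,fy=10,interpolation=cv2.INTER_NEAREST),alpha=2))
```

```text
[  1.43756397 678.3726388 ] [ 0.12  0.14  0.11 -0.08 -0.1  -0.08 -0.02 -0.12 -0.1  -0.02 -0.04 -0.
 -0.01 -0.05 -0.09  0.03  0.1   0.07  0.13]
927 12.0490619761403 928 12.067295909434733 929.1 12.087400489469283 930 12.10388672032146 931 12.122244062551903 
[1.43441418e+00 6.78270361e+02 6.16266848e-02] [ 0.    0.03  0.02 -0.04 -0.06 -0.04  0.03 -0.04 -0.01  0.07  0.05  0.05
  0.03 -0.01 -0.05 -0.04  0.02 -0.03  0.03]
927 12.072443013994526 928 12.090882201022296 929.1 12.111214590043252 930 12.127888808412928 931 12.14645673059599
```

View pics/h11p.png

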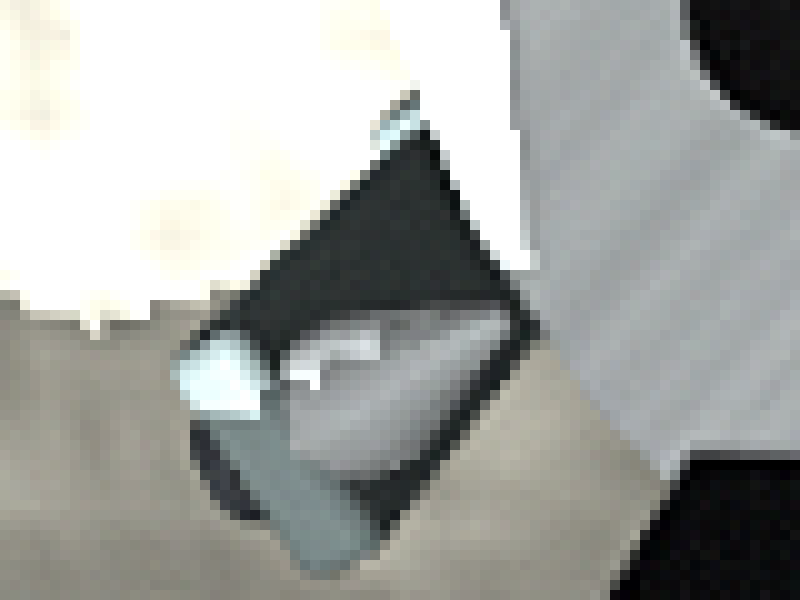

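View pics/h11.png

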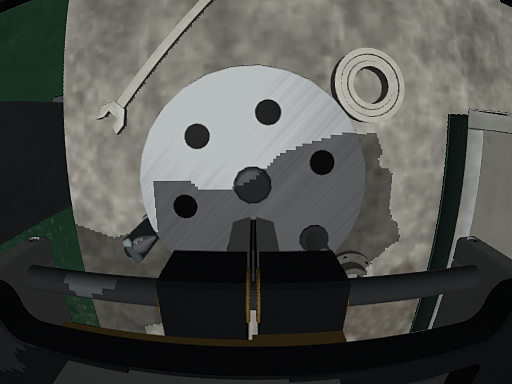

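Run:
```python
from h import *
q=np.load('h11.npy')[:6]
im=cv2.imread('pics/h11.png')
# axis check from opposing plugs & hub
a=[]
m=(im.max(2)<60).astype(np.uint8);n,l,st,ce=cv2.connectedComponentsWithStats(m)
for k in range(1,n):
    if 40<st[k,4]<1200:
        p=wplane(q,*ce[k],.06);d=p[:2]-AX
        if np.hypot(*d)<.055:print(st[k,4],p,np.hypot(*d),np.degrees(np.arctan2(d[1],d[0])))
for nm,x,y,z in(('tip',512,315,.054),('tip2',520,310,.054),('upr',277.5,452.5,.06),('ca',175,370,.06),('cb',240,330,.06),('cc',312,575,.06),('cd',385,535,.06)):
    p=wplane(q,105+x/10-.5,205+y/10-.5,z)[:2];d=p-AX;print(nm,p,np.linalg.norm(d),np.degrees(np.arctan2(d[1],d[0]))%360)
```

```text
497 [0.5369614  0.05885607 0.06      ] 0.04568410388274369 78.43157203516432
476 [0.49339776 0.04461356 0.06      ] 0.0459846859819949 138.42812030177782
494 [0.57114639 0.02820254 0.06      ] 0.045582795765177216 18.022054002657672
863 [0.52839387 0.01230388 0.06      ] 0.0018917521158988368 -71.70389506654871
450 [ 4.83975158e-01 -2.14634830e-04  6.00000000e-02] 0.0461034225560414 -161.91125937692559
tip [ 0.45940371 -0.0243202 ] 0.0784484854485872 209.32419745615064
tip2 [ 0.46005477 -0.02391865] 0.07768419077619193 209.30115833805874
upr [ 0.44218463 -0.03312006] 0.09777384728221583 208.87836975514048
ca [ 0.43493554 -0.02705541] 0.10157546518810151 203.90182982797606
cb [ 0.44066079 -0.02372938] 0.09499633349546735 203.46690698974837
cc [ 0.44338296 -0.04284725] 0.10182939742589939 214.0033728484854
cd [ 0.44971147 -0.03923923] 0.09456686382172973 214.33546152368638
```

```bash
python3 -m handwheel '[[0,0,-0.01,0,0,0],[0,0,-0.02,0,0,0],[0,0,-0.02,0,0,0],[0,0,-0.02,0,0,0],[0,0,-0.02,0,0,0],[0,0,-0.02,0,0,0],[0,0,-0.02,0,0,0],[0,0,-0.02,0,0,0]]' 0
python3 - <<'E'
from h import *
for k in range(12,15): grab(f'h{k}')
E
python3 -m handwheel '[[0,0,0,0,0,0],[0,0,0,0,0,0],[0,0,0,0,0,0],[0,0,0,0,0,0],[0,0,0,0,0,0],[0,0,0,0,0,0],[0,0,0,0,0,0],[0,0,0,0,0,0]]' 0
python3 - <<'E'
from h import *
for k in range(15,18): grab(f'h{k}')
from scipy.optimize import least_squares,brentq
T=[];A=[]
for n in['f2','f3','f4','g0','g1','g2','g3']+[f'h{k}' for k in range(18)]:
    q=np.load(n+'.npy');a,ph=track(cv2.imread(f'pics/{n}.png'),q[:6])
    if ph is not None:T.append(q[6]);A.append(ph)
T=np.array(T);A=np.array(A);t0=8.4
def mod(p,t):
    w,th,b=p;dt=t-t0
    return th+np.degrees((w+b/.06)*(1-np.exp(-.06*dt))/.06-b/.06*dt)
s=least_squares(lambda p:(mod(p,T)-A+30)%60-30,[1.434,678.27,.0616]);print(s.x,np.round(s.fun,2))
for tg in(927,928,928.5,929.1,930): print(tg,brentq(lambda t:mod(s.x,t)-tg,8.4,14))
print(ctrl.read_state()['time'],mod(s.x,ctrl.read_state()['time']))
E
```

```text
time: 9.25
tcp_pos: [0.5276, -0.0161, 0.0699]
tool_rot: [180.0, 0.0, -0.1]
wrist_force: [-0.4, 0.3, 0.2]
opening: 0.0004
h12 9.25 [ 0.5276 -0.0161  0.0699] [ 85.2 145.2 204.9 324.7] 25.01 [-0.4  0.3  0.2]
h13 9.3 [ 0.5276 -0.0161  0.0699] [ 89.  149.  208.6 328.5] 28.78 [-0.5  0.5  0.3]
h14 9.35 [ 0.5276 -0.0161  0.0699] [ 92.7 152.6 332.2 212.3] 32.48 [-0.  -0.2 -0.5]
time: 10.2
tcp_pos: [0.5276, -0.0161, 0.0699]
tool_rot: [180.0, 0.0, -0.1]
wrist_force: [-0.3, -0.4, 0.2]
opening: 0.0004
h15 10.2 [ 0.5276 -0.0161  0.0699] [ 32.8 153.1 332.6 212.8] 32.84 [-0.3 -0.4  0.2]
h16 10.25 [ 0.5276 -0.0161  0.0699] [ 36.1 156.5 336.  216.1] 36.16 [ 0.3  0.4 -0.4]
h17 10.3 [ 0.5276 -0.0161  0.0699] [ 39.5 159.8 339.4 219.5] 39.56 [0.1 0.6 0.2]
[1.43358892e+00 6.78231720e+02 6.20070340e-02] [-0.02  0.02  0.   -0.03 -0.05 -0.03  0.04 -0.02  0.01  0.09  0.06  0.05
  0.04 -0.01 -0.05 -0.08 -0.02 -0.06 -0.01  0.02  0.    0.03 -0.01  0.03
 -0.01]
927 12.0785581043095
928 12.097048998171735
928.5 12.106310592751885
929.1 12.11743877475143
930 12.134160348257991
10.35 822.8882571126292
```

```bash
python3 -m handwheel '[[0,0,0,0,0,0],[0,0,0,0,0,0],[0,0,0,0,0,0],[0,0,0,0,0,0],[0,0,0,0,0,0],[0,0,0,0,0,0],[0,0,0,0,0,0],[0,0,0,0,0,0]]' 0 
python3 -m handwheel '[[0,0,0,0,0,0],[0,0,0,0,0,0],[0,0,0,0,0,0],[0,0,0,0,0,0],[0,0,0,0,0,0],[0,0,0,0,0,0],[0,0,0,0,0,0],[0,0,0,0,0,0]]' 0
python3 - <<'E'
from h import *
for k in range(18,20): grab(f'h{k}')
print(ctrl.read_state()['time'])
E
```

```text
time: 11.15
tcp_pos: [0.5276, -0.0161, 0.0699]
tool_rot: [180.0, 0.0, -0.1]
wrist_force: [-0.8, 0.7, -0.1]
opening: 0.0001
time: 11.95
tcp_pos: [0.5276, -0.0161, 0.0699]
tool_rot: [180.0, 0.0, -0.1]
wrist_force: [0.6, -0.4, 0.5]
opening: 0.0007
h18 11.95 [ 0.5276 -0.0161  0.0699] [ 80.6 140.5  20.2 320. ] 20.32 [ 0.6 -0.4  0.5]
h19 12.0 [ 0.5276 -0.0161  0.0699] [ 83.3 143.3  23.  322.8] 23.1 [ 0.1  0.4 -0.4]
12.05
```

The peg is at 205.8° and needs about 3.3° more to reach home, so I press now.

```bash
python3 -m handwheel '[[0,0,-0.11,0,0,0],[0,0,-0.11,0,0,0],[0,0,-0.11,0,0,0],[0,0,-0.11,0,0,0],[0,0,-0.11,0,0,0],[0,0,-0.11,0,0,0],[0,0,-0.11,0,0,0],[0,0,-0.11,0,0,0]]' 0
python3 - <<'E'
from h import *
for k in range(4): grab(f'p{k}')
E
```

```text
time: 12.85
tcp_pos: [0.5314, -0.0158, 0.0679]
tool_rot: [180.0, -0.5, -0.1]
wrist_force: [-2.3, -0.4, 52.4]
opening: 0.0005
p0 12.85 [ 0.5314 -0.0158  0.0679] [ 92.9  32.5 152.8 332.5] 32.68 [-2.3 -0.4 52.4]
p1 12.9 [ 0.5314 -0.0158  0.0679] [ 93.   32.5 152.8 332.4] 32.69 [-3.1 -0.1 52. ]
p2 12.95 [ 0.5314 -0.0158  0.0678] [ 93.   32.5 152.9 332.4] 32.69 [-2.5 -1.  52.5]
p3 13.0 [ 0.5314 -0.0158  0.0678] [ 93.   32.5 152.9 332.4] 32.71 [-2.3 -0.8 51.9]
```

View pics/p3.png

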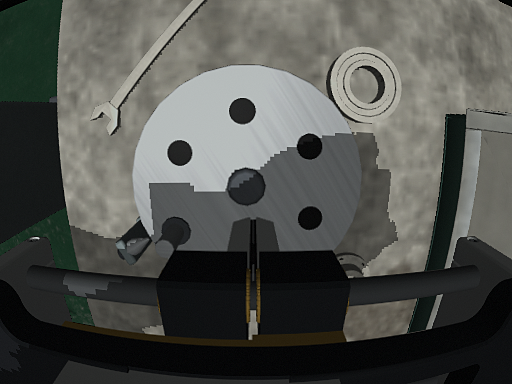

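Run:
```python
from h import *
p=ctrl.snapshot('top')[:,:,::-1];cv2.imwrite('pics/topE.png',p)
cv2.imwrite('pics/topEz.png',cv2.resize(p[155:255,185:310],None,fx=6,fy=6,interpolation=cv2.INTER_CUBIC))
im=cv2.imread('pics/p3.png');cv2.imwrite('pics/p3z.png',cv2.convertScaleAbs(cv2.resize(im[205:265,100:200],None,fx=8,fy=8,interpolation=cv2.INTER_NEAREST),alpha=2))
q=np.load('p3.npy')[:6];m=(im.max(2)<60).astype(np.uint8);n,l,st,ce=cv2.connectedComponentsWithStats(m)
for k in range(1,n):
    if 40<st[k,4]<1200:
        x=wplane(q,*ce[k],.06);d=x[:2]-AX
        if np.hypot(*d)<.055:print(st[k,4],x,np.hypot(*d))
```

```text
525 [0.52538444 0.0598624  0.06      ] 0.045826108988228136
516 [0.56614307 0.03854244 0.06      ] 0.04547113410832566
476 [0.48682721 0.03507829 0.06      ] 0.046031052661243334
870 [0.52854252 0.01225658 0.06      ] 0.001987338496151659
462 [ 0.56822938 -0.00702321  0.06      ] 0.0456149616320244
```

View pics/p3z.png

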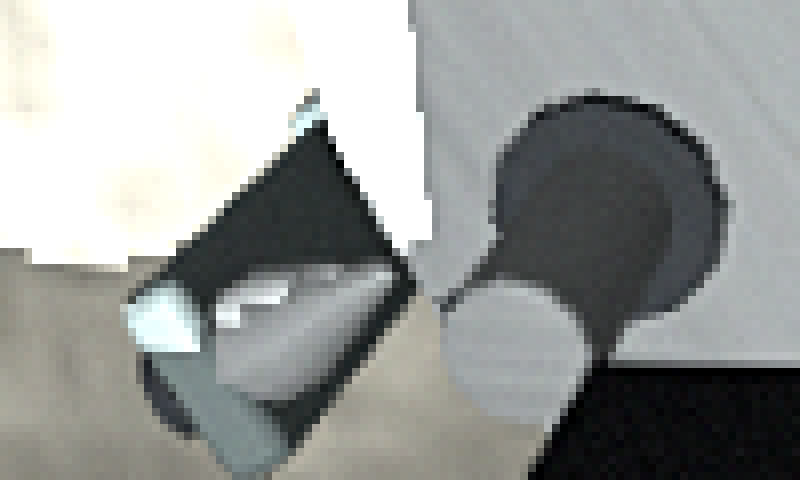

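View pics/topEz.png

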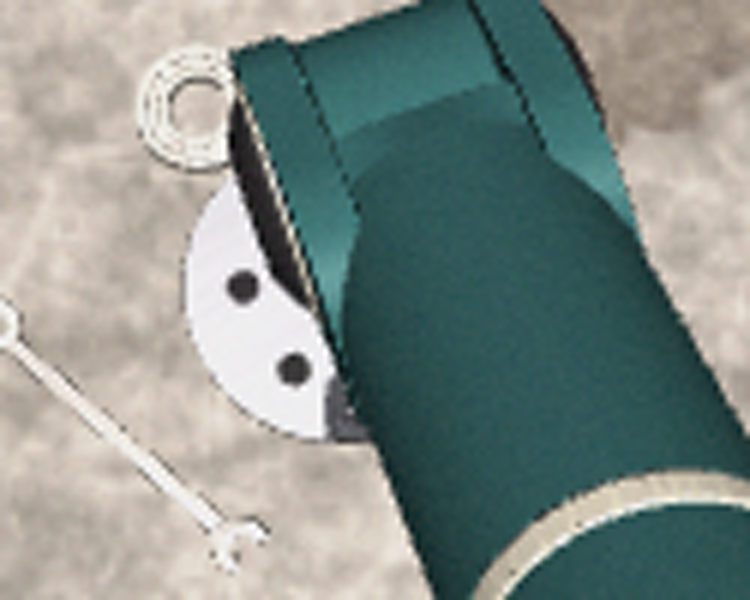

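Run:
```python
from h import *
q=np.load('p3.npy')[:6]
for nm,x,y,z in(('tip',395,275,.054),('pegtop',514,350,.09),('rimline',447,303,.06),('ca',125,303,.06),('cd',300,435,.06),('cb',178,280,.06),('cc',240,475,.06)):
    p=wplane(q,100+x/8-.5,205+y/8-.5,z)[:2];d=p-AX;print(nm,p,np.linalg.norm(d),np.degrees(np.arctan2(d[1],d[0]))%360)
```

```text
tip [ 0.45924334 -0.02484927] 0.0788483442473031 209.60231473677723
pegtop [ 0.48139974 -0.01499761] 0.054769104855139215 212.09183102823584
rimline [ 0.46598511 -0.02472006] 0.07299368137278614 212.12902960060077
ca [ 0.43508287 -0.02599746] 0.10101620363260286 203.38707724632502
cd [ 0.4504011  -0.03800197] 0.0933016844588573 213.94692523150474
cb [ 0.44078988 -0.02355111] 0.09480699694457888 203.39915121238766
cc [ 0.44377402 -0.04240138] 0.10125596699890779 213.91797034270752
```

The disc is standing still with the peg about 3° (about 3 mm) past the pointer axis, less than the peg's radius. Nudging it closer would be the dragging the task forbids, so I'll leave it and hand in while holding.

Run:
```python
from h import *
grab('end'); ctrl.sign_off()
```

```text
end 13.1 [ 0.5314 -0.0158  0.0678] [ 93.   32.5 152.9 332.4] 32.69 [-2.7 -0.4 52.8]
the job is handed in; nothing more can be done
```

I flicked the disc, let it run, and stopped it with the fingertip as the peg came round to the pointer for the third time. It came to rest slightly off: the peg stands about 3–3.5° (about 3 mm) past the pointer line.

- **Flick:** One short tap with the closed fingertips set it spinning counterclockwise at a little over 2 rad/s. Nothing touched it for almost two turns past its first pass of the pointer, and its slowing matched the given friction law.
- **Stop:** I pressed the fingertips onto the disc inside the peg's circle as the peg arrived (disc angle about 12.57 rad).
- **Why it is off:** The arm gave about 4 mm sideways under the press, which probably carried the disc on past the line. I left it there, because easing it back would have been the dragging you ruled out.
- **Last checks:** At 13.1 s the disc was still standing, with the same angle to 0.03° over five frames. The fingertips were pressing with about 52 N, well under the 120 N wrist limit. That is over the 40 N limit set for the arm and gripper body, but only the fingertips were pressing.
- **Bench:** The wrench and the bearing look where they were. I did not remeasure the other objects, but the arm passed well above them throughout.

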